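Offer up a hinge leaf and hold its knuckle bore in line for the pin

TASK

Pick up the loose hinge leaf with the single middle knuckle by its rib and gently offer it up, level, to the overhanging knuckles on the red jamb block, so that its knuckle sits midway between those two and all the bores line up for the pin. Do not ram or wedge it, and leave the fork leaf (two knuckles), the pin and the other things where they lie. Finish while still holding the leaf there, in line and still: do not let go.

Things in the scene. Friction and masses are not known exactly. Their poses are not given: they have to be found in the camera images.
- tongue_leaf: loose aluminium hinge leaf to pick up, flat on the bench, about 170 g (varies 30 %). Plate x -55..+38, y -40..+40, 5 thick. Origin on its underside below the middle of the grip rib, z up; it balances within 4 mm of there. One knuckle on a tongue at the +x edge: tube, 22 outside, 12 bore, 30 long (y -15..+15), axis at x 53, z 11
- leaf_rib (a point): middle of the top edge of the loose leaf's upright grip rib, at (0, 0, 40) mm in the leaf's frame, same axes. The rib is 46 long along x, 12 thick in y, and stands on the 5 thick plate from z 5 to 40
- leaf_bore (a point): middle of the bore of the loose leaf's single knuckle, at (53, 0, 11) mm in the leaf's frame, same axes; the bore runs along y
- jamb_block: red anodised jig block fixed to the bench, 70 (x) x 100 (y) x 75 high, origin under its centre, z up. On it an aluminium hinge leaf 5 thick, y -44..+44, with two knuckles (22 outside, 12 bore, tops at 97) overhanging the block's -x side (towards the robot): y -44..-18 and +18..+44, bore axis along y at x -51, z 86
- jamb_bore (a point): point on the fixed bore axis midway between the two fixed knuckles, (-51, 0, 86) mm in the block's frame, same axes. The loose bore's middle belongs here, both x axes pointing the same way, the loose plate level on the -x side (its origin 53 before the axis). The gap is 36 wide, open above, below and to -x; the block's side is 16 behind the axis
- fork_leaf: the other loose aluminium leaf, to be left alone: same plate and rib as the single-knuckle leaf and the same origin, but with two knuckles (each 22 long) and an empty gap in the middle of its +x edge
- hinge_pin: steel hinge pin with a cross bar at its -x end, 8 diameter, 100 long along x, lying on the bench, origin under its middle; leave alone
- spacer_bar_a: copper spacer bar 100 x 20 x 12 high, origin under its centre; leave alone
- spacer_bar_b: shorter copper spacer bar 80 x 20 x 12 high, origin under its centre; leave alone
- shim_gauge: silver aluminium stepped shim gauge 50 x 80 x up to 22 high, origin under its centre; leave alone
- parts_cup: clear polycarbonate parts cup 70 diameter, 65 high, with some discs in it, origin under its centre; leave alone
- magnet_disc: steel-coloured magnet disc 32 diameter, 20 high, origin under its centre; leave alone
Mind the look-alikes: they are no part of the job. What is shaped like the tongue_leaf but turquoise or yellow is not meant.

How it is judged:
By the outcome, as a careful person would: the job done as asked, in the order asked, and still so for the second after the job is handed in, while the arm keeps its last pose, push and grip.
It also fails if it takes over 45 s, if anything falls off the work surface, if the arm or the gripper's body presses on something with over 40 N, if the wrist force passes 120 N, or if a joint passes its speed limit or range.

ROBOT

A 6-joint arm with a two-finger parallel gripper is mounted at the origin on the work surface. World frame = base frame: x ahead of the robot, y to its left, z up, the work surface at z = 0. Lengths are in mm, angles in rad, forces in N, time in s.
With the tool pointing down it reaches from about 300 to 750 mm from the base axis. Payload 8.5 kg.
Tool frame: the origin (TCP) lies at the very end of the fingers, on their centre line; the grasp point (between the pads) lies behind it (grip_depth is the x of the grasp point in the tool frame, in mm); x points along the fingers, y is the direction in which the jaws open and shut, and the axes are right-handed (so a half turn about x gives the same grasp; the last joint's range is limited). The gripper opens to 88 mm and grips with 3 to 60 N. Pads are 18 mm wide; open, the fingers measure 123 mm over their backs; the gripper's body (75 mm by 187 mm) begins 45 mm behind the grasp point.
Start: joints at [0.917, 0.381, 1.297, -0, 1.464, -0.215], TCP at [233.659, 497.88, 238.748] pointing down, gripper open.
Joint ranges: [-3.11, 3.11], [-0.89, 2.33], [0.22, 2.48], [-1.42, 4.56], [0.17, 2.85], [-2.88, 2.88]. Speed limits (rad/s): [2.39, 2.39, 3.14, 3.14, 3.14, 3.14].

INTERFACE

Orientations are given as a unit quaternion [x, y, z, w].
In Python, from rig import read_state, capture, finish_job, recognise, silhouettes, mark_of, grip_depth gives the robot as it stands.
- The arm moves only by the tool drive_tool, never from a script. Its argument "targets" is text: rows parted by semicolons, each of 5 numbers parted by spaces: the closure, from -1 (fully open) to 1 (shut), then the shift along the tool's x, y, z in units of 150 mm (1.0 is 150 mm), then the turn about the tool's x in units of 45 degrees (1.0 is 45 degrees). A call has 1 to 12 rows; each row is the pose to reach, as a shift and turn from the pose commanded when the call began, along the tool's axes at that moment; what a row does not reach only later rows make up. A row lasts 1/10 s, in which the tool goes at most 50 mm and 8.59 degrees, less where a joint would pass 70% of its speed; a pose out of reach is approached as far as the arm can. A call with a number of a shift or a turn outside -1 to 1 is refused whole. A call with a gripper value outside its range is refused whole. The fingers move at their own pace and stop on an object; the grip force is fixed at half the most. Time passes only in rows, so rows that repeat a pose let the fingers close. It gives the time, the measured TCP pose, the force and the opening at its end, in the units of the state.
- read_state(): the state, without advancing time (a new reading comes with each control period).
- capture(name): name is "side" or "top"; returns a dict with "pixels" (400x640x3 uint8, red, green, blue), "fx", "fy", "cx", "cy" (pixels), "extrinsics" (4x4, takes a point from camera to world coordinates). Camera axes: x right, y down, z forward; pixel columns grow to the right and rows downward; lengths in mm; the calibration is good to about 2 mm. A picture is of the moment at which its call begins. There is no depth.
- finish_job(): hands the job in, once; it reports no verdict.
Trained networks look in the newest picture that a camera, given by its name, has taken for a name from the list of things; names that differ only in an ending like _2 or _b are one class to them, and where a whole thing is asked for, a point or a joint stands for the part that bears it (a point fixed in the world has none). Each returns a list of dicts, best first, with "score" (0 to 1); they miss things now and then, are a little off and sometimes report something else, mostly with a low value. They report only what shows in the picture. A call takes as long as a camera call. They do not tell look-alikes from the thing itself.
- recognise(thing, camera): "point" ([x, y, z] in mm, in world coordinates, good to about 4 mm: the middle of the surface that is visible of it).
- silhouettes(thing, camera): "mask" (400x640 bool, what is visible of it).
- mark_of(thing, camera): "point" ([x, y, z] in mm, in world coordinates, good to about 4 mm: a listed point, or the origin of a listed thing).
The state is a dict: "t": time; "joint_positions": joint angles; "joint_vel": joint speeds; "joint_torque": joint torques, N m; "eef_pos": TCP position; "ee_rot": TCP orientation; "ft_force": force on the tool from outside, world axes, zero at the start; "moment": the same for the moment, N m; "opening": finger opening in mm.
Only numpy, scipy, OpenCV 4.12 (cv2) and the standard library are available. Lean on these libraries where they do the work, as an engineer would, in place of code of your own. Each camera call takes 0.05 s, during which the arm holds its last target.

## Working session

There is one attempt and no reset: what is moved stays moved. The work goes in short steps, Python scripts to look and compute and a tool call to move; the robot and the scene stay as the last step left them, time stands still between calls to the robot, and variables do not carry over. Pictures are saved under pics/ and viewed, and the job is handed in when it is done.

Besides the shell and the picture viewer there is one more tool, called after "Emit:" in YAML: its name, and indented under it one key for each argument. drive_tool: Moves the arm, as the interface text tells. Shifts and turns lie within -1 to 1; 1 stands for 150 mm of shift or 45 degrees of turn. Its arguments: {"type":"object","properties":{"targets":{"type":"string"}},"required":["targets"]}

```bash
mkdir -p pics; ls
python3 - <<'E'
from rig import *
import rig,cv2
print(read_state()); print(grip_depth() if callable(grip_depth) else grip_depth)
for n in("side","top"):
    c=capture(n); cv2.imwrite(f"pics/{n}0.png",c["pixels"][:,:,::-1]); print(n,c["fx"],c["fy"],c["cx"],c["cy"],c["extrinsics"])
    for th in("tongue_leaf","jamb_block"):
        print(th,[(r["score"],r["point"]) for r in mark_of(th,n)])
    for th in("leaf_rib","leaf_bore","jamb_bore"):
        print(th,[(r["score"],r["point"]) for r in mark_of(th,n)])
E
```

```text
pics
{'t': 0.0, 'joint_positions': array([ 9.16676131e-01,  3.81209441e-01,  1.29826015e+00,  3.58959656e-05,
        1.46359189e+00, -2.15299626e-01]), 'joint_vel': array([-9.42020094e-05,  2.67315211e-03, -4.52374957e-04,  6.90247758e-04,
       -1.59424688e-03,  1.10725579e-03]), 'joint_torque': array([ 9.81059638e-04, -4.37936389e+01, -2.24557382e+01,  7.13769556e-02,
        3.52256116e-02, -1.72665691e-04]), 'eef_pos': array([233.50055519, 497.66704447, 238.13075603]), 'ee_rot': array([ 0.15344028,  0.69038425, -0.15437167,  0.68992395]), 'ft_force': array([-0.68562143,  0.09133376,  0.58170564]), 'moment': array([0.03672091, 0.01288363, 0.00087993]), 'opening': 87.88794269319733}
-18.700000000000003
side 370.8099039700255 370.8099039700255 320.7667440724195 200.60296451913845 [[-9.82192242e-01 -8.92596466e-02  1.65321249e-01  3.98381857e+02]
 [-1.87323504e-01  5.32849065e-01 -8.25216201e-01  6.97977138e+02]
 [-1.44327665e-02 -8.41489507e-01 -5.40080647e-01  5.65516671e+02]
 [ 0.00000000e+00  0.00000000e+00  0.00000000e+00  1.00000000e+00]]
tongue_leaf [(0.94, [305.4, -195.4, 0
[... 602 characters left out ...]
 2.83479841e+02]
 [-9.99780529e-01 -2.09305280e-02 -8.98490887e-04 -3.59185878e+01]
 [ 5.01067916e-03 -1.97259922e-01 -9.80338419e-01  1.30937121e+03]
 [ 0.00000000e+00  0.00000000e+00  0.00000000e+00  1.00000000e+00]]
tongue_leaf [(0.88, [502.9, -293.8, 4.9]), (0.88, [573.0, -435.5, 6.1]), (0.81, [307.5, -192.0, 0.1]), (0.19, [396.6, 195.9, -4.1])]
jamb_block [(0.55, [663.4, 201.4, -2.1])]
leaf_rib [(0.78, [504.6, -290.5, 40.1]), (0.71, [571.5, -431.1, 38.1]), (0.7, [307.8, -196.1, 41.7]), (0.6, [353.8, -373.7, 39.9])]
leaf_bore [(0.95, [626.1, -431.3, 14.3]), (0.86, [383.9, -416.9, 11.7]), (0.68, [558.9, -297.7, 11.2]), (0.57, [302.2, -247.2, 6.7])]
jamb_bore [(0.79, [611.5, 203.4, 83.6])]
```

View pics/side0.png

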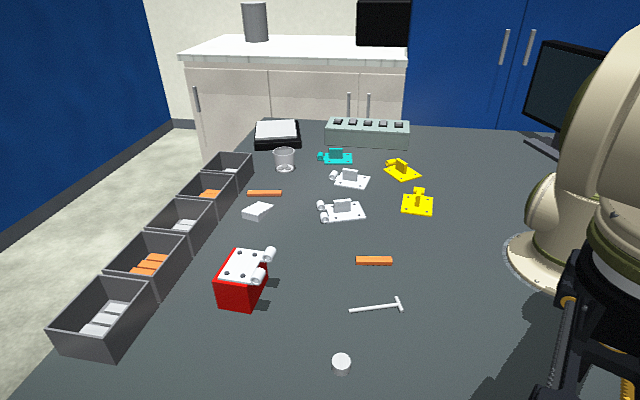

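View pics/top0.png

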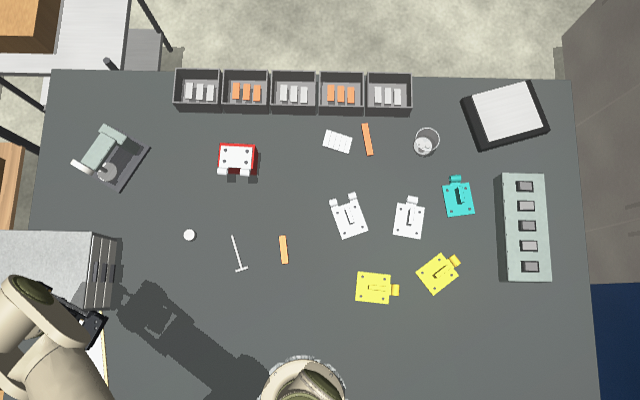

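Run:
```python
import cv2,numpy as np
t=cv2.imread("pics/top0.png");s=cv2.imread("pics/side0.png")
a=cv2.resize(t[180:255,320:440],None,fx=5,fy=5,interpolation=cv2.INTER_CUBIC)
b=cv2.resize(s[160:230,310:390],None,fx=5,fy=5,interpolation=cv2.INTER_CUBIC)
c=cv2.resize(t[130:190,205:270],None,fx=5,fy=5,interpolation=cv2.INTER_CUBIC)
d=cv2.resize(s[235:320,205:290],None,fx=5,fy=5,interpolation=cv2.INTER_CUBIC)
cv2.imwrite("pics/a.png",a);cv2.imwrite("pics/b.png",b);cv2.imwrite("pics/c.png",c);cv2.imwrite("pics/d.png",d)
```

```text
(no output)
```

View pics/a.png

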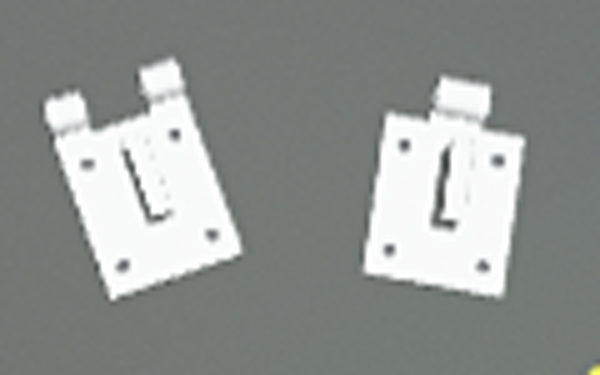

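View pics/b.png

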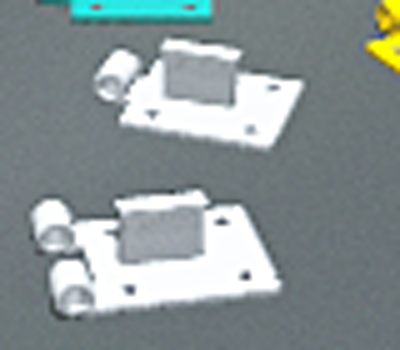

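View pics/c.png

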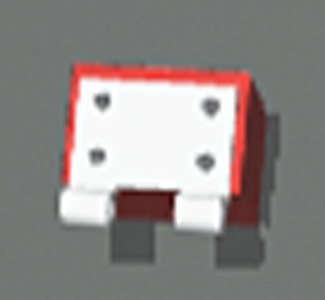

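View pics/d.png

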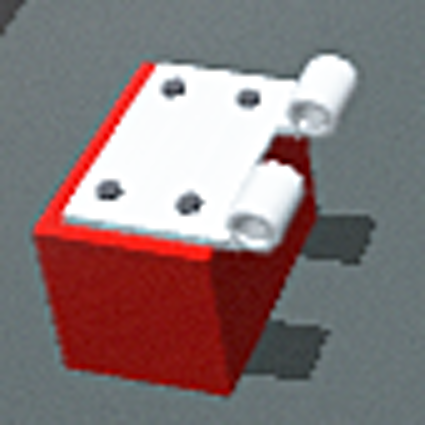

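```bash
cat > fit.py <<'E'
import cv2,numpy as np
from scipy.optimize import minimize
def box(x0,x1,y0,y1,z0,z1): return np.array([[x,y,z] for x in(x0,x1) for y in(y0,y1) for z in(z0,z1)],float)
def cyl(x,z,y0,y1,r=11):
    a=np.linspace(0,2*np.pi,25)[:-1]
    return np.array([[x+r*np.cos(t),y,z+r*np.sin(t)] for y in(y0,y1) for t in a])
LEAF=[box(-55,38,-40,40,0,5),box(-23,23,-6,6,5,40),cyl(53,11,-15,15),box(38,53,-15,15,0,5)]
JAMB=[box(-35,35,-50,50,0,75),cyl(-51,86,-44,-18),cyl(-51,86,18,44),box(-35,35,-44,44,75,80),box(-51,-35,-44,-18,75,80),box(-51,-35,18,44,75,80)]
JKN=JAMB[1:]
def proj(c,P):
    E=np.asarray(c["extrinsics"]);q=(P-E[:3,3])@E[:3,:3]
    return np.c_[c["fx"]*q[:,0]/q[:,2]+c["cx"],c["fy"]*q[:,1]/q[:,2]+c["cy"]]
def place(P,p):
    x,y,z,a=p;C,S=np.cos(a),np.sin(a)
    return P@np.array([[C,S,0],[-S,C,0],[0,0,1]])+[x,y,z]
def render(c,parts,p,roi,k=6):
    u0,v0,u1,v1=roi;im=np.zeros(((v1-v0)*k,(u1-u0)*k),np.uint8)
    for P in parts:
        q=(proj(c,place(P,p))-[u0,v0]+.5)*k-.5
        h=cv2.convexHull(q.astype(np.float32))
        cv2.fillConvexPoly(im,np.round(h*16).astype(np.int32),255,cv2.LINE_AA,4)
    return cv2.resize(im,(u1-u0,v1-v0),interpolation=cv2.INTER_AREA)/255.
def fit(c,parts,p0,roi,alpha,z=0,free=(0,1,3),w=None):
    sc=np.array([4,4,4,.06])
    def f(d):
        p=np.array(p0,float);p[list(free)]+=d*sc[list(free)]
        e=(render(c,parts,p,roi)-alpha)**2
        return (e if w is None else e*w).sum()
    best=None
    for s in(1,-1):
        n=len(free);S=np.vstack([np.zeros(n),np.eye(n)*s])
        r=minimize(f,np.zeros(n),method="Nelder-Mead",options=dict(initial_simplex=S,xatol=.005,fatol=.01,maxiter=400))
        if best is None or r.fun<best.fun:best=r
    p=np.array(p0,float);p[list(free)]+=best.x*sc[list(free)]
    return p,best.fun
E
cat > m1.py <<'E'
from fit import *
from rig import *
cams={n:capture(n) for n in("side","top")}
def fill(a):
    m=(a>.5).astype(np.uint8);m=cv2.morphologyEx(m,cv2.MORPH_CLOSE,np.ones((9,9)))
    m=cv2.erode(m,np.ones((3,3)));return np.where(m>0,1,a)
for n,roi in(("top",(385,188,430,245)),("side",(320,160,378,196))):
    c=cams[n];u0,v0,u1,v1=roi;g=c["pixels"][v0:v1,u0:u1].astype(float).mean(2)
    bg=np.median(g[:3]);al=np.clip((g-bg)/(250-bg),0,1);al=np.where(al<.05,0,al)
    hsv=cv2.cvtColor(c["pixels"][v0:v1,u0:u1],cv2.COLOR_RGB2HSV);al[hsv[...,1]>110]=0
    if n=="side":al[:4]=al[:4]*0
    al=fill(al)
    p,e=fit(c,LEAF,[503,-292,0,-.15],roi,al);print("leaf",n,p,e,al.sum())
    r=render(c,LEAF,p,roi);v=np.hstack([al,r,abs(al-r)]);cv2.imwrite(f"pics/f_{n}.png",cv2.resize(v*255,None,fx=4,fy=4,interpolation=0))
for n,roi in(("top",(208,135,265,182)),("side",(208,240,284,318))):
    c=cams[n];u0,v0,u1,v1=roi;I=c["pixels"][v0:v1,u0:u1].astype(float);g=I.mean(2)
    red=np.clip((I[...,0]-I[...,1]-10)/50,0,1);bg=np.median(g[:3]);w=np.clip((g-bg-8)/(250-bg),0,1)
    al=fill(np.maximum(red,w))
    p,e=fit(c,JAMB,[663,200,0,0],roi,al);print("jamb",n,p,e,al.sum())
    r=render(c,JAMB,p,roi);v=np.hstack([al,r,abs(al-r)]);cv2.imwrite(f"pics/fj_{n}.png",cv2.resize(v*255,None,fx=3,fy=3,interpolation=0))
E
python3 m1.py
python3 - <<'E'
from rig import read_state
from scipy.spatial.transform import Rotation as R
print(R.from_quat(read_state()["ee_rot"]).as_matrix().round(4))
E
```

```text
leaf top [ 5.06337152e+02 -2.91661073e+02  0.00000000e+00 -1.61442944e-01] 9.306290079149468 1004.3232323232322
leaf side [ 5.06190247e+02 -2.94797230e+02  0.00000000e+00 -1.77342004e-01] 89.13897508262593 493.86694101508914
jamb top [ 6.61305850e+02  2.02462980e+02  0.00000000e+00 -2.56916461e-02] 43.39864877210688 1201.5325
jamb side [ 6.61646195e+02  2.01037404e+02  0.00000000e+00 -1.83523529e-02] 134.91393884855262 2941.4020408163265
[[ 0.      0.4249  0.9052]
 [ 0.      0.9052 -0.4249]
 [-1.      0.      0.    ]][ WARN:0@3.302] global loadsave.cpp:1063 imwrite_ Unsupported depth image for selected encoder is fallbacked to CV_8U.
```

Run:
```python
import cv2,numpy as np
L=[cv2.imread(f"pics/{n}.png") for n in("f_top","f_side","fj_top","fj_side")]
W=max(i.shape[1] for i in L)
v=np.vstack([cv2.copyMakeBorder(i,0,4,0,W-i.shape[1],0,value=(0,0,90)) for i in L]);print(v.shape)
cv2.imwrite("pics/fits.png",cv2.resize(v,None,fx=600/v.shape[0],fy=600/v.shape[0]))
```

```text
(763, 696, 3)
```

View pics/fits.png

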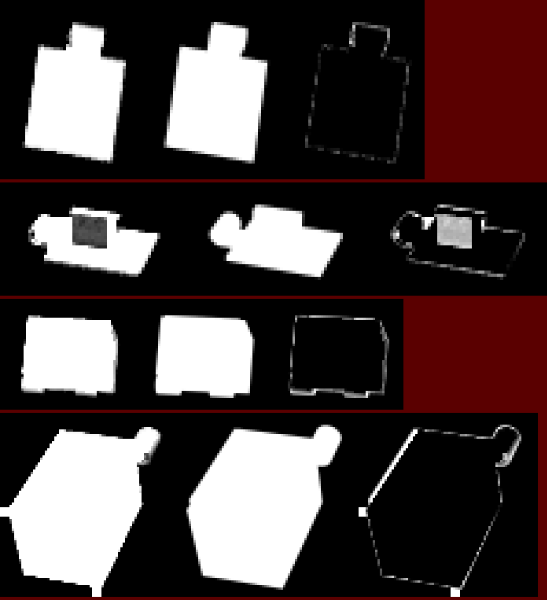

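```bash
cat > m2.py <<'E'
from fit import *
from rig import *
def jamb(c,n,tag):
    roi=dict(top=(208,135,265,182),side=(208,240,284,318))[n]
    u0,v0,u1,v1=roi;I=c["pixels"][v0:v1,u0:u1].astype(float);g=I.mean(2);mn=I.min(2)
    bg=np.median(mn[:3]);# min-channel: red->~0..30, white->250
    white=mn>120+ (40 if n=="top" else 30)
    al=np.clip((mn-bg)/(245-bg),0,1)
    m=(al>.5).astype(np.uint8);k=cv2.morphologyEx(m,cv2.MORPH_CLOSE,np.ones((5,5)));k=cv2.erode(k,np.ones((3,3)));al=np.where(k>0,1,al)
    p,e=fit(c,JKN,[661.5,202,0,-.02],roi,al)
    r=render(c,JKN,p,roi);v=np.hstack([I.mean(2)/255,al,r,abs(al-r)]);cv2.imwrite(f"pics/fk_{n}{tag}.png",cv2.resize((v*255).astype(np.uint8),None,fx=2.5,fy=2.5,interpolation=0))
    return p,e
if __name__=="__main__":
    for n in("top","side"):print(n,*jamb(capture(n),n,""))
E
python3 m2.py;python3 - <<'E'
import cv2,numpy as np
L=[cv2.imread(f"pics/fk_{n}.png") for n in("top","side")]
W=max(i.shape[1] for i in L)
v=np.vstack([cv2.copyMakeBorder(i,0,4,0,W-i.shape[1],0,value=(0,0,90)) for i in L]);cv2.imwrite("pics/fits2.png",v)
E
```

```text
top [ 6.58847497e+02  2.02828994e+02  0.00000000e+00 -2.67909567e-02] 135.10969002544843
side [ 6.61926370e+02  1.99528275e+02  0.00000000e+00 -5.49899588e-02] 250.7307770862405
```

View pics/fits2.png

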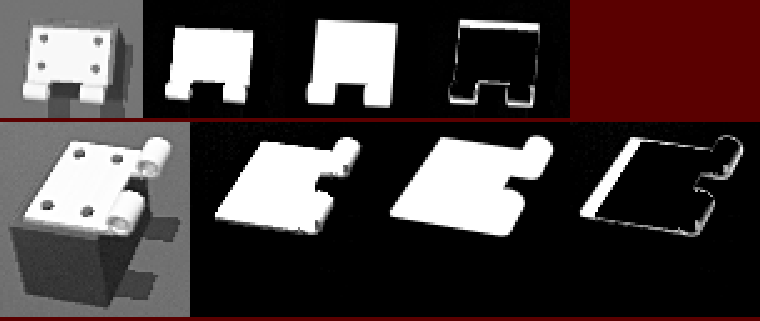

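Run:
```python
import m2
from fit import *
from rig import *
C={n:capture(n) for n in("top","side")}
for xm in(22,24,26,28,30):
    m2.JKN=[JAMB[1],JAMB[2],box(-35,xm,-44,44,75,80),box(-51,-35,-44,-18,75,82),box(-51,-35,18,44,75,82)]
    for n in C: print(xm,n,*m2.jamb(C[n],n,""))
```

```text
22 top [ 6.62935524e+02  2.02444681e+02  0.00000000e+00 -3.43791295e-02] 26.985367240406184
22 side [ 6.63482908e+02  1.99908929e+02  0.00000000e+00 -4.21698508e-02] 55.99756316409569
24 top [ 6.61665859e+02  2.02586677e+02  0.00000000e+00 -2.87375193e-02] 28.875005224622473
24 side [ 6.62198050e+02  2.00058857e+02  0.00000000e+00 -4.29451551e-02] 72.69250929528295
26 top [ 6.60921581e+02  2.02456689e+02  0.00000000e+00 -3.21764422e-02] 41.500647270694
26 side [ 6.61719119e+02  1.99635417e+02  0.00000000e+00 -5.75954726e-02] 103.1559774235043
28 top [ 6.59077358e+02  2.02715227e+02  0.00000000e+00 -2.69998337e-02] 58.904529394715595
28 side [ 6.61771145e+02  1.99596824e+02  0.00000000e+00 -5.71415682e-02] 135.84194748129005
30 top [ 6.59084045e+02  2.02673046e+02  0.00000000e+00 -2.70699111e-02] 79.77975718437958
30 side [ 6.61730017e+02  1.99630460e+02  0.00000000e+00 -5.48211556e-02] 168.81444712717524
```

Emit:
drive_tool:
  targets: "-1 0 -0.2 0.19; -1 0 -0.4 0.39; -1 0 -0.6 0.58"

```text
invalid input at $.targets[0]: expected 5 numbers
```

Emit:
drive_tool:
  targets: "-1 0 -0.2 0.19 0; -1 0 -0.4 0.39 0; -1 0 -0.6 0.58 0; -1 0 -0.8 0.77 0; -1 0 -1 0.97 0"

```text
t: 1.4
eef_pos: [301.7, 298.8, 238.9]
ee_rot: [0.154, 0.69, -0.154, 0.69]
ft_force: [1.3, 0.2, 1.1]
opening: 87.8
```

Emit:
drive_tool:
  targets: "-1 0 -0.2 0.19 0; -1 0 -0.4 0.39 0; -1 0 -0.6 0.58 0; -1 0 -0.8 0.77 0; -1 0 -1 0.97 0"

```text
t: 1.9
eef_pos: [369.8, 101.1, 239.0]
ee_rot: [0.154, 0.69, -0.154, 0.69]
ft_force: [0.3, 1.5, -0.8]
opening: 88.1
```

Emit:
drive_tool:
  targets: "-1 0 -0.2 0.19 0; -1 0 -0.4 0.39 0; -1 0 -0.6 0.58 0; -1 0 -0.8 0.77 0; -1 0 -1 0.97 0"

```text
t: 2.4
eef_pos: [437.8, -96.7, 238.9]
ee_rot: [0.154, 0.69, -0.154, 0.69]
ft_force: [0.2, 0.6, -0.4]
opening: 88.6
```

Emit:
drive_tool:
  targets: "-1 0 -0.2 0.19 -0.1; -1 0 -0.4 0.39 -0.2; -1 0 -0.6 0.58 -0.3; -1 0 -0.8 0.77 -0.35; -1 0 -1 0.97 -0.35;-1 0 -1 0.97 -0.35;-1 0 -1 0.97 -0.35;-1 0 -1 0.97 -0.35"

```text
t: 3.2
eef_pos: [505.4, -291.5, 238.9]
ee_rot: [0.058, 0.705, -0.058, 0.705]
ft_force: [0.1, 1.2, -0.2]
opening: 88.4
```

Emit:
drive_tool:
  targets: "-1 0.3 0 0 0; -1 0.6 0 0 0; -1 0.9 0 0 0; -1 1 0 0 0; -1 1 0 0 0"

```text
t: 3.7
eef_pos: [504.7, -290.7, 87.1]
ee_rot: [0.058, 0.706, -0.057, 0.704]
ft_force: [-0.1, 0.3, 0.5]
opening: 88.1
```

Emit:
drive_tool:
  targets: "-1 0.13 0 0 0; -1 0.24 0 0 0; -1 0.24 0 0 0; -1 0.24 0 0 0"

```text
t: 4.1
eef_pos: [506.2, -292.5, 54.4]
ee_rot: [0.057, 0.704, -0.058, 0.705]
ft_force: [0.2, -0.2, -0.3]
opening: 88.3
```

Run:
```python
import cv2
from rig import *
a=capture("top")["pixels"][:,:,::-1];b=capture("side")["pixels"][:,:,::-1]
cv2.imwrite("pics/t1.png",cv2.resize(a[150:290,330:490],None,fx=4,fy=4,interpolation=2));cv2.imwrite("pics/s1.png",cv2.resize(b[110:240,280:440],None,fx=4,fy=4,interpolation=2))
print(read_state()["eef_pos"])
```

```text
[ 506.2192372  -292.77462367   54.47267518]
```

View pics/t1.png

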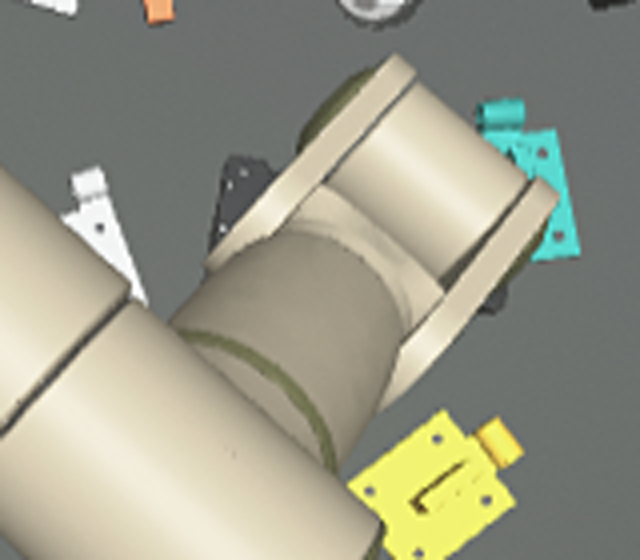

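View pics/s1.png

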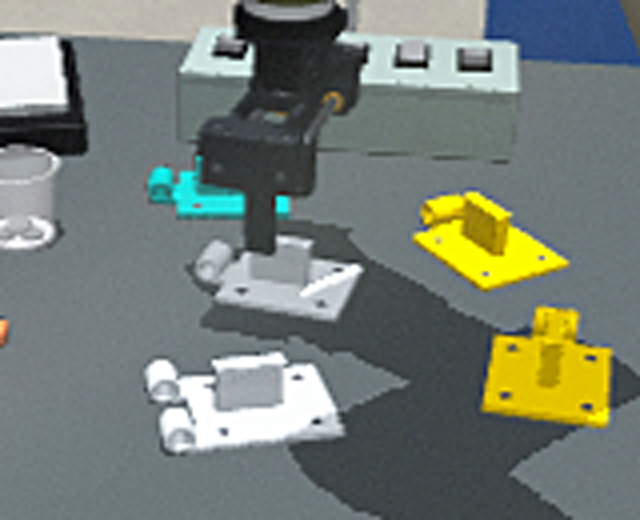

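Emit:
drive_tool:
  targets: "-1 0.15 0 0 0; -1 0.25 0 0 0; -1 0.29 0 0 0; -1 0.29 0 0 0; -1 0.29 0 0 0"

```text
t: 4.7
eef_pos: [506.0, -292.9, 10.2]
ee_rot: [0.058, 0.704, -0.058, 0.705]
ft_force: [-0.7, 0.5, 0.2]
opening: 87.8
```

Emit:
drive_tool:
  targets: "1 0 0 0 0; 1 0 0 0 0; 1 0 0 0 0; 1 0 0 0 0; 1 0 0 0 0; 1 0 0 0 0; 1 0 0 0 0; 1 0 0 0 0"

```text
t: 5.5
eef_pos: [505.6, -292.6, 9.3]
ee_rot: [0.058, 0.705, -0.058, 0.705]
ft_force: [0.2, -0.3, -0.7]
opening: 26.1
```

Emit:
drive_tool:
  targets: "1 0 0 0 0; 1 0 0 0 0; 1 0 0 0 0; 1 0 0 0 0; 1 0 0 0 0"

```text
t: 6.0
eef_pos: [505.6, -292.5, 9.3]
ee_rot: [0.058, 0.705, -0.058, 0.705]
ft_force: [-0.0, 0.9, 0.4]
opening: 11.8
```

Run:
```python
import cv2
from rig import *
b=capture("side")["pixels"][:,:,::-1];a=capture("top")["pixels"][:,:,::-1]
cv2.imwrite("pics/s2.png",cv2.resize(b[110:240,280:440],None,fx=4,fy=4,interpolation=2));
s=read_state();print(s["eef_pos"],s["opening"],s["ft_force"])
```

```text
[ 505.60954817 -292.51661759    9.25163909] 11.629943248994957 [-0.03837625  0.40434589 -0.35498712]
```

View pics/s2.png

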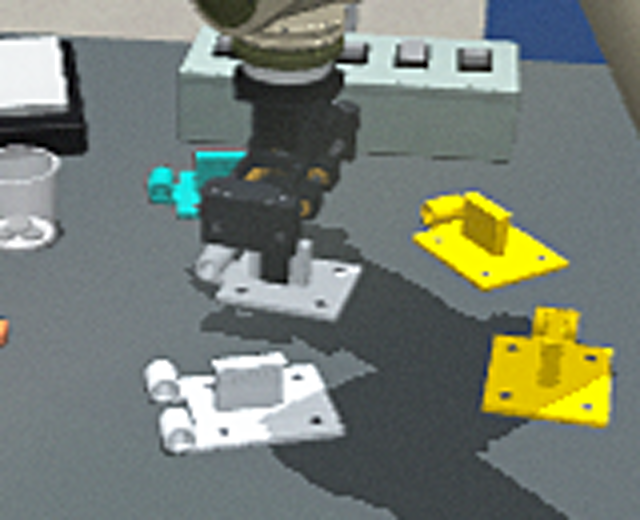

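Emit:
drive_tool:
  targets: "1 -0.05 0 0 0; 1 -0.2 0 0 0; 1 -0.4 0 0 0; 1 -0.6 0 0 0; 1 -0.8 0 0 0; 1 -0.95 0 0 0; 1 -1 0 0 0; 1 -1 0 0 0"

```text
t: 6.9
eef_pos: [505.7, -292.6, 159.9]
ee_rot: [0.058, 0.704, -0.058, 0.705]
ft_force: [0.3, -0.5, -3.0]
opening: 11.4
```

Emit:
drive_tool:
  targets: "1 0 0.1 -0.01 0; 1 0 0.28 -0.04 0; 1 0 0.5 -0.07 0; 1 0 0.75 -0.1 0; 1 0 1 -0.14 0"

```text
t: 7.4
eef_pos: [508.5, -138.6, 157.7]
ee_rot: [0.058, 0.706, -0.057, 0.704]
ft_force: [-0.3, 0.5, -2.3]
opening: 11.9
```

Emit:
drive_tool:
  targets: "1 0 0.25 -0.03 0; 1 0 0.5 -0.07 0; 1 0 0.75 -0.1 0; 1 0 1 -0.14 0"

```text
t: 7.8
eef_pos: [511.9, 12.8, 157.9]
ee_rot: [0.058, 0.706, -0.058, 0.704]
ft_force: [0.5, -0.6, -2.1]
opening: 11.7
```

Emit:
drive_tool:
  targets: "1 0 0.25 -0.03 -0.03; 1 0 0.5 -0.06 -0.06; 1 0 0.75 -0.09 -0.09; 1 0 0.95 -0.12 -0.12; 1 0 1 -0.13 -0.15;1 0 1 -0.13 -0.166;1 0 1 -0.13 -0.166;1 0 1 -0.13 -0.166"

```text
t: 8.6
eef_pos: [518.3, 160.4, 159.0]
ee_rot: [0.012, 0.707, -0.013, 0.707]
ft_force: [-0.5, 0.8, -1.7]
opening: 11.8
```

Emit:
drive_tool:
  targets: "1 0.05 0.08 0 0; 1 0.15 0.18 0 0; 1 0.3 0.27 -0.01 0; 1 0.4 0.305 -0.01 0; 1 0.48 0.305 -0.01 0; 1 0.497 0.305 -0.01 0; 1 0.497 0.305 -0.01 0;1 0.497 0.305 -0.01 0; 1 0.497 0.305 -0.01 0"

```text
t: 9.5
eef_pos: [518.8, 207.0, 85.4]
ee_rot: [0.012, 0.707, -0.012, 0.708]
ft_force: [0.2, -0.3, -2.1]
opening: 11.9
```

Run:
```python
import cv2
from rig import *
for n,(u,v,U,V) in(("top",(190,120,310,240)),("side",(190,200,340,320))):
    c=capture(n)["pixels"][v:V,u:U,::-1];cv2.imwrite(f"pics/{n}3.png",cv2.resize(c,None,fx=5,fy=5,interpolation=2))
s=read_state();print(s["eef_pos"],s["ee_rot"],s["opening"],s["ft_force"],s["moment"])
```

```text
[518.6399049  207.09966904  85.23465609] [ 0.012001    0.70665702 -0.011906    0.70735428] 11.878002993555016 [-0.26043675 -0.26185187 -2.04376294] [ 0.02891341 -0.02459602  0.01307424]
```

View pics/top3.png

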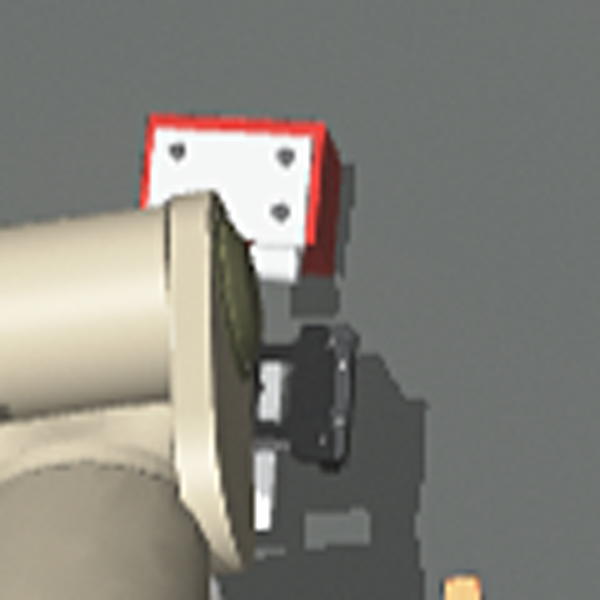

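View pics/side3.png

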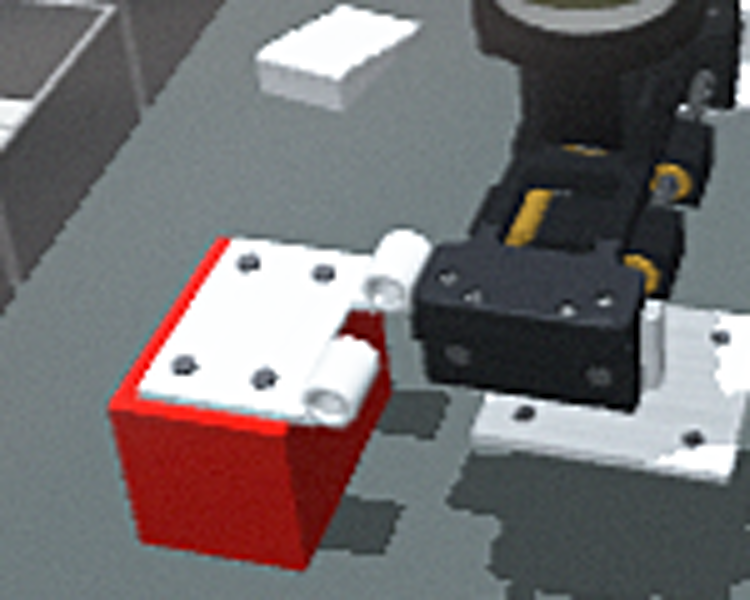

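```bash
cat > m3.py <<'E'
from fit import *
from rig import *
C={}
for n in("top","side"):
    c=capture(n);c["pixels"]=cv2.imread(f"pics/{n}0.png")[:,:,::-1].copy();C[n]=c
def go(c,parts,p0,roi,al,tag):
    p=np.array(p0,float)
    for it in range(3):
        r=render(c,parts,p,roi);inner=cv2.erode((r>.99).astype(np.uint8),np.ones((5,5)));
        a=np.where(inner>0,1,al)
        outer=cv2.dilate((r>.01).astype(np.uint8),np.ones((7,7)));a=np.where(outer>0,a,0)
        p,e=fit(c,parts,p,roi,a)
    r=render(c,parts,p,roi)
    I=c["pixels"][roi[1]:roi[3],roi[0]:roi[2]].mean(2)/255
    cv2.imwrite(f"pics/g_{tag}.png",cv2.resize((np.hstack([I,a,r,abs(a-r)])*255).astype(np.uint8),None,fx=3,fy=3,interpolation=0))
    return p,e
res={}
for n,roi in(("top",(380,184,435,250)),("side",(315,160,382,200))):
    c=C[n];u0,v0,u1,v1=roi;I=c["pixels"][v0:v1,u0:u1];g=I.astype(float).mean(2);bg=np.median(g)if n=="side" else np.median(g[:3]);bg=np.median(g[:,:3])
    al=np.clip((g-bg)/(248-bg),0,1);al[al<.06]=0
    al[cv2.cvtColor(I,cv2.COLOR_RGB2HSV)[...,1]>110]=0
    print("leaf",n,*go(c,LEAF,[506,-293,0,-.163],roi,al,"l"+n))
for n,roi in(("top",(204,131,269,186)),("side",(204,236,288,322))):
    c=C[n];u0,v0,u1,v1=roi;I=c["pixels"][v0:v1,u0:u1].astype(float);g=I.mean(2);bg=np.median(g[:,:3])
    w=np.clip((g-bg)/(248-bg),0,1);w[w<.06]=0
    d=I[...,0]-I[...,1]; R=np.where(g>bg*0.9,150,95.)
    red=np.clip(d/ (170 if n=="x" else 90),0,1);red[red<.06]=0
    print("jamb",n,*go(c,JAMB,[662,202,0,-.03],roi,np.maximum(w,red),"j"+n))
E
python3 m3.py
python3 - <<'E'
import cv2,numpy as np
L=[cv2.imread(f"pics/g_{n}.png") for n in("ltop","lside","jtop","jside")]
W=max(i.shape[1] for i in L)
v=np.vstack([cv2.copyMakeBorder(i,0,4,0,W-i.shape[1],0,value=(0,0,90)) for i in L]);s=min(800/v.shape[1],600/v.shape[0]);cv2.imwrite("pics/fits3.png",cv2.resize(v,None,fx=s,fy=s))
E
```

```text
leaf top [ 5.06432926e+02 -2.91604103e+02  0.00000000e+00 -1.60326085e-01] 10.436354034166962
leaf side [ 5.06252267e+02 -2.94048791e+02  0.00000000e+00 -1.55612134e-01] 38.68711866512879
jamb top [ 6.61154095e+02  2.02470770e+02  0.00000000e+00 -2.24370324e-02] 61.97725982681925
jamb side [ 6.61683342e+02  2.00973278e+02  0.00000000e+00 -8.70870688e-03] 110.76325265140153
```

View pics/fits3.png

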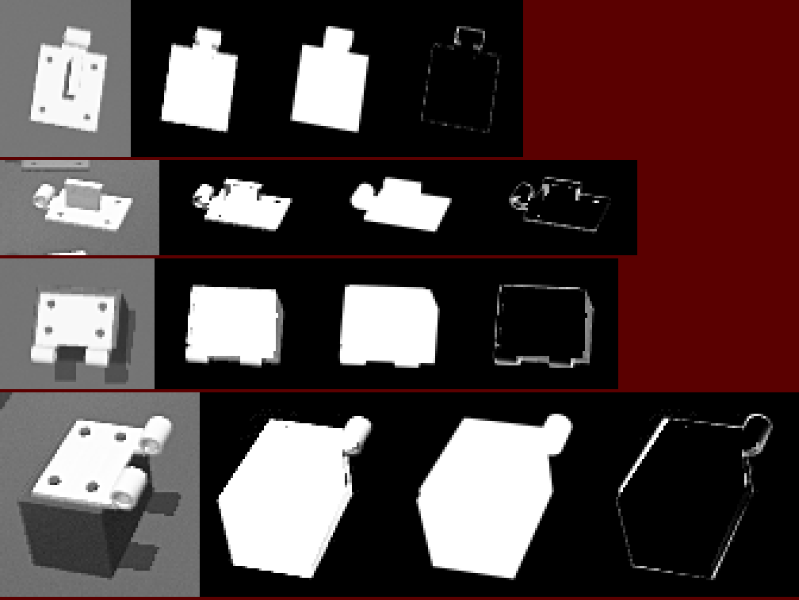

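```bash
cat > ov.py <<'E'
from fit import *
from rig import *
def overlay(c,items,roi,k,fn):
    u0,v0,u1,v1=roi
    im=cv2.resize(c["pixels"][v0:v1,u0:u1,::-1],None,fx=k,fy=k,interpolation=cv2.INTER_CUBIC)
    for parts,p,col in items:
        for P in parts:
            q=(proj(c,place(P,p))-[u0,v0]+.5)*k-.5
            if len(P)==8: segs=[(i,j) for i in range(8) for j in range(i) if bin(i^j).count("1")==1]
            else: segs=[(h+i,h+(i+1)%24) for h in(0,24) for i in range(24)]+[(0,24),(6,30),(12,36),(18,42)]
            for i,j in segs: cv2.line(im,tuple(int(round(t*16)) for t in q[i]),tuple(int(round(t*16)) for t in q[j]),col,1,cv2.LINE_AA,4)
    cv2.imwrite(fn,im)
if __name__=="__main__":
    C={}
    for n in("top","side"):
        c=capture(n);c["pixels"]=cv2.imread(f"pics/{n}0.png")[:,:,::-1].copy();C[n]=c
    P=JAMB[:3]+[box(-35,22,-44,44,75,80)]
    overlay(C["top"],[(P,[662.5,202.4,0,-.03],(0,160,0))],(206,132,268,184),12,"pics/otop.png")
    overlay(C["side"],[(P,[662.5,200.3,0,-.03],(0,160,0))],(206,238,286,320),9,"pics/oside.png")
E
python3 ov.py; python3 -c "
import cv2
for n in('otop','oside'):print(cv2.imread('pics/%s.png'%n).shape)"
```

```text
(624, 744, 3)
(738, 720, 3)
```

View pics/otop.png

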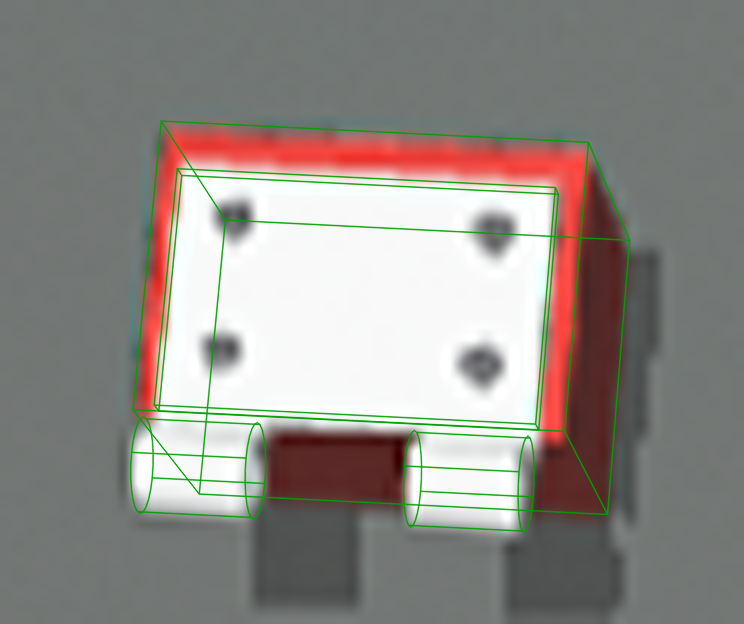

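View pics/oside.png

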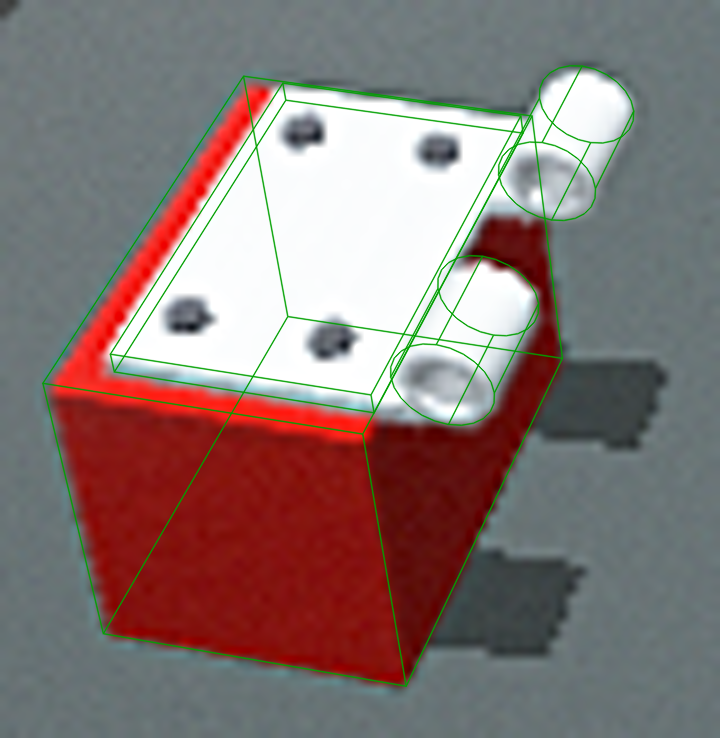

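```bash
cat > ov2.py <<'E'
from ov import *
from scipy.spatial.transform import Rotation as R
import sys
tag=sys.argv[1]
for n,roi,k in(("top",(206,132,286,242),5),("side",(206,238,346,308),5.5)):
    c=capture(n);s=read_state();e=s["eef_pos"];M=R.from_quat(s["ee_rot"]).as_matrix();yaw=np.arctan2(M[1,2],M[0,2])
    L=[e[0],e[1],e[2]-9.3,yaw];print(np.round(L,3),s["t"], np.round(M[:,0],4))
    cv2.imwrite(f"pics/{n}_{tag}raw.png",c["pixels"][:,:,::-1])
    b=dict(top=.9,side=-1.8)[n]
    J=[JAMB[0],JAMB[1],JAMB[2]]
    overlay(c,[(LEAF,[L[0]+.7,L[1]+b,L[2],L[3]],(0,0,255)),(J,[662,201.6+b,0,-.028],(0,160,0))],roi,k,f"pics/{n}_{tag}.png")
E
python3 ov2.py a
```

```text
[ 5.18406e+02  2.07232e+02  7.55000e+01 -3.40000e-02] 9.85 [ 2.e-04  0.e+00 -1.e+00]
[ 5.18429e+02  2.07249e+02  7.54620e+01 -3.40000e-02] 9.9 [ 1.e-04  0.e+00 -1.e+00]
```

View pics/top_a.png

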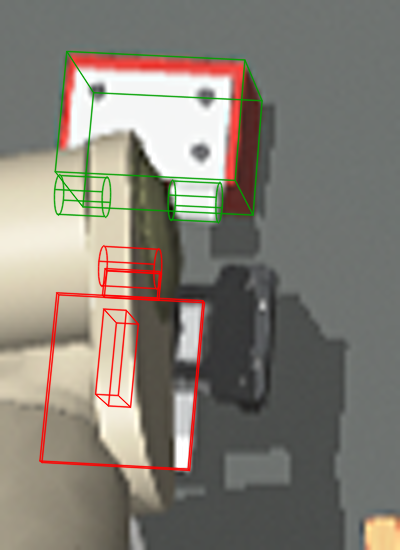

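View pics/side_a.png

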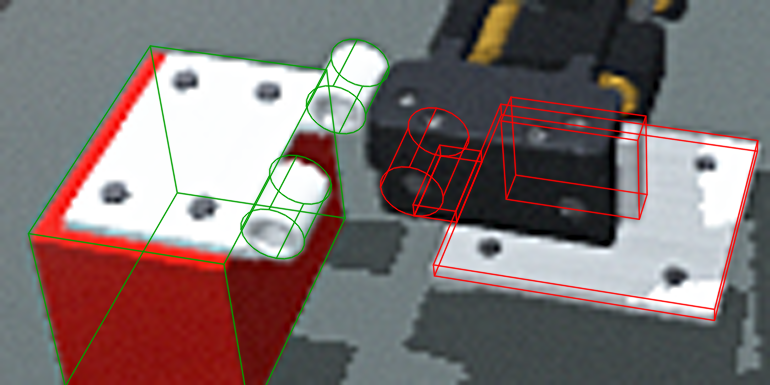

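Emit:
drive_tool:
  targets: "1 0.003 -0.0066 0.02 0; 1 0.003 -0.0066 0.04 0; 1 0.003 -0.0066 0.07 0; 1 0.003 -0.0066 0.09 0; 1 0.003 -0.0066 0.11 0; 1 0.003 -0.0066 0.13 0; 1 0.003 -0.0066 0.15 0; 1 0.003 -0.0066 0.17 0; 1 0.003 -0.0066 0.18 0; 1 0.003 -0.0066 0.18 0"

```text
t: 10.9
eef_pos: [545.5, 205.3, 84.2]
ee_rot: [0.012, 0.707, -0.012, 0.707]
ft_force: [-0.7, 0.2, -1.4]
opening: 11.4
```

```bash
python3 ov2.py b; python3 -c "
from rig import *
s=read_state();print(s['ft_force'],s['moment'])"
```

```text
[ 5.45361e+02  2.05345e+02  7.49070e+01 -3.40000e-02] 10.95 [-1.e-04 -0.e+00 -1.e+00]
[ 5.45256e+02  2.05361e+02  7.49230e+01 -3.30000e-02] 11.0 [-2.e-04 -0.e+00 -1.e+00]
[-0.08570112  0.02655987 -2.34030585] [ 0.02719056  0.02125792 -0.03865977]
```

View pics/top_b.png

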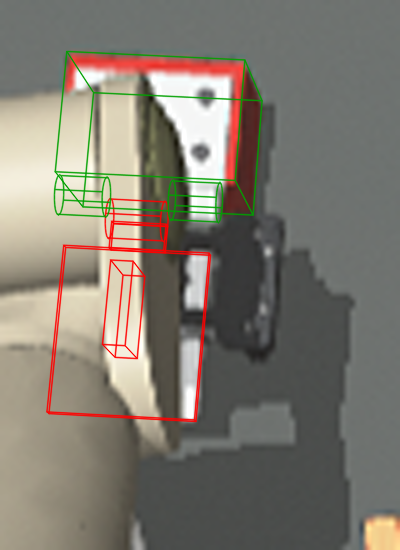

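View pics/side_b.png

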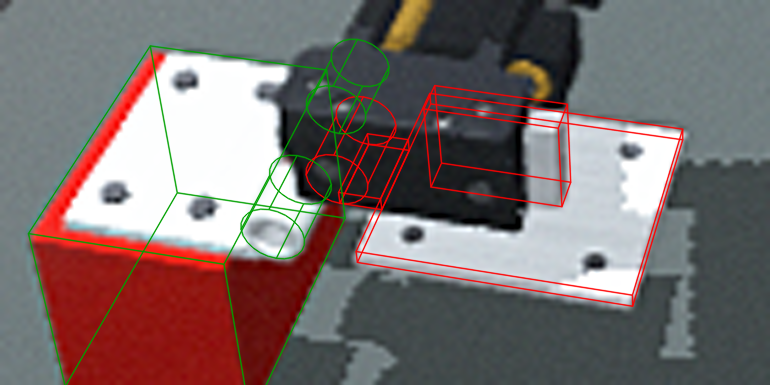

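```bash
cat > lf.py <<'E'
from fit import *
from rig import *
import sys
c=capture("side")
for tag,tx in((sys.argv[1],float(sys.argv[2])),):
    c["pixels"]=cv2.imread(f"pics/side_{tag}raw.png")[:,:,::-1]
    s=(tx-545.3)*-0.53
    roi=(int(265+s),250,int(338+s),298);u0,v0,u1,v1=roi
    g=c["pixels"][v0:v1,u0:u1].astype(float).mean(2)
    w=np.zeros_like(g);o=int(round(s));w[:,int(310+s)-u0:]=1;w[283-v0:,int(280+s)-u0:]=1
    hi=cv2.dilate(g,np.ones((5,5)));lo=cv2.erode(g,np.ones((5,5)))
    al=np.where(hi-lo>50,(g-lo)/(hi-lo+1e-6),(g>150)*1.)
    p0=[tx+.7,205.3-1.8,75,-.034]
    r=render(c,LEAF[:2],p0,roi);inn=cv2.erode((r>.99).astype(np.uint8),np.ones((5,5)));al=np.where(inn>0,1,al)
    out=cv2.dilate((r>.01).astype(np.uint8),np.ones((7,7)));w=w*out
    print(p0,fit(c,LEAF[:2],p0,roi,al,w=w),fit(c,LEAF[:2],p0,roi,al,w=w,free=(0,1)))
    r=render(c,LEAF[:2],p0,roi)
    cv2.imwrite("pics/lf.png",cv2.resize((np.hstack([g/255,al*w,r*w,abs(al-r)*w])*255).astype(np.uint8),None,fx=2.5,fy=2.5,interpolation=0))
E
python3 lf.py b 545.3;  python3 lf.py a 518.4
```

```text
[546.0, 203.5, 75, -0.034] (array([ 5.46433047e+02,  2.04688124e+02,  7.50000000e+01, -4.23408215e-02]), np.float64(37.2478451160913)) (array([ 5.46488984e+02,  2.04836084e+02,  7.50000000e+01, -3.40000000e-02]), np.float64(37.43463564826624))
[519.1, 203.5, 75, -0.034] (array([ 5.19406427e+02,  2.06067909e+02,  7.50000000e+01, -3.80414357e-02]), np.float64(46.098218910185096)) (array([ 5.19364541e+02,  2.06242257e+02,  7.50000000e+01, -3.40000000e-02]), np.float64(46.27118965462384))
```

View pics/lf.png

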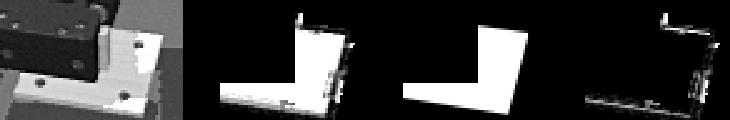

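Emit:
drive_tool:
  targets: "1 0 -0.0016 0.01 0; 1 0 -0.0016 0.02 0; 1 0 -0.0016 0.03 0; 1 0 -0.0016 0.04 0; 1 0 -0.0016 0.05 0; 1 0 -0.0016 0.06 0; 1 0 -0.0016 0.07 0; 1 0 -0.0016 0.079 0; 1 0 -0.0016 0.079 0; 1 0 -0.0016 0.079 0; 1 0 -0.0016 0.079 0"

```text
t: 12.2
eef_pos: [557.1, 204.7, 84.2]
ee_rot: [0.012, 0.707, -0.012, 0.707]
ft_force: [0.7, -0.0, -3.3]
opening: 11.7
```

```bash
python3 ov2.py c; python3 -c "
from rig import *
s=read_state();print(s['eef_pos'],s['ft_force'],s['moment'],s['t'])
for n in('top','side'):
  for th in('leaf_bore','jamb_bore','leaf_rib'):
    print(n,th,[(r['score'],r['point']) for r in mark_of(th,n) if r['point'][1]>100])
"; python3 lf.py c 557.2
```

```text
[ 5.57121e+02  2.04727e+02  7.49490e+01 -3.30000e-02] 12.25 [-1.e-04  0.e+00 -1.e+00]
[ 5.57137e+02  2.04694e+02  7.49610e+01 -3.40000e-02] 12.3 [-0. -0. -1.]
[557.13685405 204.69373996  84.26141316] [ 0.0823338  -0.21403043 -2.39777507] [ 0.01037003 -0.02835867 -0.00262192] 12.3
top leaf_bore [(0.5, [609.8, 202.0, 88.9]), (0.27, [554.9, 203.6, 77.6])]
top jamb_bore [(0.9, [609.1, 204.4, 87.6])]
top leaf_rib [(0.67, [558.5, 204.6, 113.9])]
side leaf_bore [(0.65, [614.4, 201.4, 88.5])]
side jamb_bore [(0.55, [610.3, 206.1, 84.6])]
side leaf_rib [(0.93, [559.2, 203.6, 116.6])]
[557.9000000000001, 203.5, 75, -0.034] (array([ 5.58398285e+02,  2.04046845e+02,  7.50000000e+01, -4.00793605e-02]), np.float64(35.93578020191065)) (array([ 5.58415948e+02,  2.04161224e+02,  7.50000000e+01, -3.40000000e-02]), np.float64(36.16574208733187))
```

View pics/top_c.png

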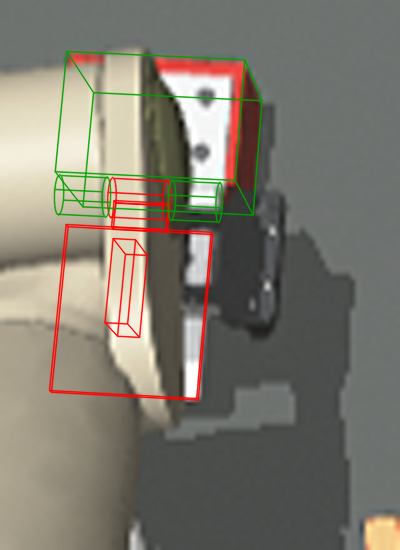

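View pics/side_c.png

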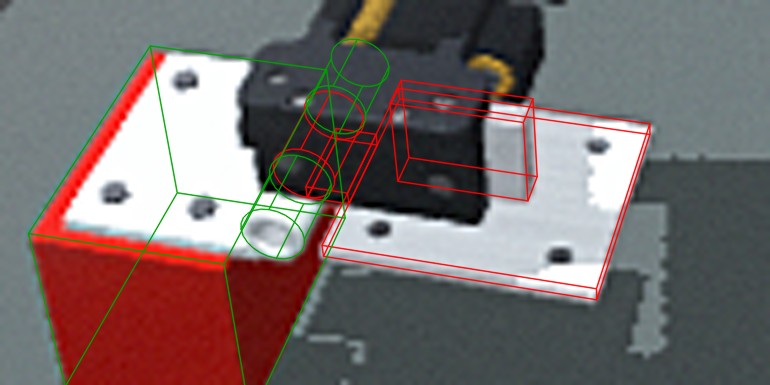

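```bash
cat > m4.py <<'E'
from fit import *
from rig import *
import m2
C={n:capture(n) for n in("top","side")}
for n in C:C[n]["pixels"]=cv2.imread(f"pics/{n}0.png")[:,:,::-1].copy()
_f=m2.fit
for yaw in(-.026,-.033,-.04):
  m2.fit=lambda c,P,p0,roi,al:_f(c,P,[p0[0],p0[1],0,yaw],roi,al,free=(0,1))
  for xm in(21,22,23,24):
    m2.JKN=[JAMB[1],JAMB[2],box(-35,xm,-44,44,75,80),box(-51,-35,-44,-18,75,82),box(-51,-35,18,44,75,82)]
    print(yaw,xm,[(np.round(p[:2],2),round(e,1)) for p,e in(m2.jamb(C[n],n,"z") for n in C)])
# leaf right edge in top view c
c=C["top"];I=cv2.imread("pics/top_craw.png").astype(float).mean(2)
for x,y in((500+8,0),(515,0),(575,0),(583,0)):pass
for lx in(-50,-45,-40,-35,-30,-25,8,12,16,20,25,30):
    P=place(np.array([[lx,-40,5.]]),[557.14,204.7,75,-.034]);uv=proj(c,P)[0]
    v=int(round(uv[1]));
    P2=proj(c,place(np.array([[lx,-40,5.],[lx,-41,5.]]),[557.14,204.7,75,-.034]));
    print(lx,uv.round(2),(P2[1]-P2[0]).round(3),I[v,int(uv[0])-6:int(uv[0])+6].astype(int),int(uv[0])-6)
E
python3 m4.py
```

```text
-0.026 21 [(array([663.88, 202.63]), np.float64(27.4)), (array([664.3 , 200.18]), np.float64(58.8))]
-0.026 22 [(array([662.88, 202.6 ]), np.float64(27.4)), (array([663.69, 200.35]), np.float64(59.9))]
-0.026 23 [(array([662.08, 202.58]), np.float64(26.9)), (array([662.9 , 200.36]), np.float64(65.6))]
-0.026 24 [(array([661.64, 202.58]), np.float64(28.9)), (array([662.25, 200.53]), np.float64(76.0))]
-0.033 21 [(array([663.85, 202.4 ]), np.float64(27.4)), (array([664.29, 200.01]), np.float64(56.7))]
-0.033 22 [(array([662.94, 202.41]), np.float64(26.8)), (array([663.5, 200.3]), np.float64(57.4))]
-0.033 23 [(array([662.08, 202.45]), np.float64(26.8)), (array([662.92, 200.17]), np.float64(63.2))]
-0.033 24 [(array([661.49, 202.51]), np.float64(29.0)), (array([662.23, 200.26]), np.float64(74.2))]
-0.04 21 [(array([663.85, 202.21]), np.float64(28.0)), (array([664.23, 199.82]), np.float64(55.4))]
-0.04 22 [(array([663.08, 202.32]), np.float64(27.1)), (array([663.53, 199.89]), np.float64(56.0))]
-0.04 23 [(array([662.25, 202.33]), np.float64(27.3)), (array([662.78, 200.  ]), np.float64(62
[... 442 characters left out ...]
76  78  76] 239
-30 [245.96 202.43] [0.367 0.02 ] [ 77  76  72  98 203 200 202 116  75  76  77  77] 239
-25 [246.12 200.63] [0.367 0.02 ] [ 76  73  98 204 201 203 118  76  75  77  77  77] 240
8 [247.16 188.83] [0.365 0.02 ] [80 66 49 74 74 74 59 55 54 55 55 57] 241
12 [247.29 187.41] [0.364 0.02 ] [ 77  51 158 211 208 209 170  82  62  55  56  54] 241
16 [247.41 185.99] [0.364 0.02 ] [ 77  51 157 209 204 207 181  82  65  55  56  53] 241
20 [247.54 184.57] [0.364 0.02 ] [ 79  55 112 209 205 206 181  82  68  55  55  55] 241
25 [247.69 182.8 ] [0.364 0.02 ] [ 80  64  39 131 204 207 199  89  71  55  56  55] 241
30 [247.85 181.03] [0.363 0.02 ] [ 79  61  66 207 206 205 208 108  76  54  56  54] 241
```

```bash
cat > edge.py <<'E'
from fit import *
from rig import *
from scipy.ndimage import map_coordinates
def edge(c,img,A,B,pose,lo=.2,hi=.8,h=3.5,ns=15):
    """mean signed offset in px of image edge from model line A-B, along normal n; returns offset, std, n"""
    q=proj(c,place(np.array([A,B],float),pose));d=q[1]-q[0];L=np.hypot(*d);d/=L;n=np.array([-d[1],d[0]])
    t=np.arange(-h,h+.01,.1);out=[]
    for s in np.linspace(lo,hi,ns):
        P=q[0]+s*L*d+t[:,None]*n
        v=map_coordinates(img,[P[:,1],P[:,0]],order=1)
        g=np.gradient(cv2.GaussianBlur(v[None],(1,9),0)[0] if 0 else np.convolve(np.pad(v,4,mode='edge'),np.ones(9)/9,'valid'))
        i=np.argmax(abs(g[5:-5]))+5
        w=abs(g)*(np.abs(t-t[i])<1.2)*(np.sign(g)==np.sign(g[i]));out.append((w*t).sum()/w.sum())
    return np.median(out),np.std(out),n
if __name__=="__main__":
    C={n:capture(n) for n in("top","side")}
    jp=[662.2,202.0,0,-.033]
    img={n:cv2.imread(f"pics/{n}0.png").astype(float) for n in C}
    G={n:img[n].mean(2) for n in C}; M={n:img[n][...,:2].mean(2) for n in C} # blue/green: white vs red/grey
    def rep(name,n,im,A,B,pose,**k):
        o,s,nn=edge(C[n],im,A,B,pose,**k)
        J=proj(C[n],place(np.array([A,A,A],float),pose)+np.diag([1,1,1.]))-proj(C[n],place(np.array([A]),pose))
        print(f"{name:22s} {n:5s} off {o:6.2f}px sd {s:4.2f}  px/mm x {J[0]@nn:5.2f} y {J[1]@nn:5.2f} z {J[2]@nn:5.2f}")
    m=M["top"]
    rep("plate +y edge","top",m,[-30,44,80],[15,44,80],jp)
    rep("plate -y edge","top",m,[-30,-44,80],[15,-44,80],jp)
    rep("block +y top edge","top",img["top"][...,2]-img["top"][...,1],[-30,50,75],[30,50,75],jp)
    rep("knA +y outer","top",m,[-59,44,86],[-45,44,86],jp)
    rep("knA inner","top",m,[-59,18,86],[-47,18,86],jp)
    rep("knB inner","top",m,[-59,-18,86],[-47,-18,86],jp)
    rep("knB outer","top",m,[-59,-44,86],[-47,-44,86],jp)
    # knuckle tangent toward -x as seen: pick hull extreme by search
    for n,sg in(("top",None),("side",None)):
        E=np.asarray(C[n]["extrinsics"]);cw=E[:3,3]
        R=np.array([[np.cos(jp[3]),-np.sin(jp[3])],[np.sin(jp[3]),np.cos(jp[3])]])
        loc=np.r_[R.T@(cw[:2]-jp[:2]),cw[2]];v=np.array([loc[0]+51,loc[2]-86]);D=np.hypot(*v);ph=np.arctan2(v[1],v[0]);al=np.arccos(11/D)
        for nm,a in(("tanA",ph+al),("tanB",ph-al)):
            x,z=-51+11*np.cos(a),86+11*np.sin(a)
            for y0,y1,k in((-44,-18,"knB"),(18,44,"knA")):
                rep(f"{k} {nm} x{x:.0f} z{z:.0f}",n,M[n],[x,y0,z],[x,y1,z],jp)
    rep("plate +y top edge","side",M["side"],[-30,44,80],[15,44,80],jp)
    rep("plate +y low edge","side",M["side"],[-30,44,75],[15,44,75],jp)
    rep("block +y top edge","side",img["side"][...,2],[-30,50,75],[30,50,75],jp)
    rep("block +y bottom","side",img["side"][...,1],[-30,50,0],[30,50,0],jp)
    rep("block -x bottom","side",img["side"][...,1],[-35,-40,0],[-35,20,0],jp)
    rep("block +x top","side",img["side"][...,2]-img["side"][...,1],[35,-40,75],[35,40,75],jp)
    lp=[506.3,-292.5,0,-.162]
    print("LEAF")
    for n in C:
        g=G[n]
        rep("+y top",n,g,[-50,40,5],[33,40,5],lp);rep("+y low",n,g,[-50,40,0],[33,40,0],lp);rep("-y top",n,g,[-50,-40,5],[33,-40,5],lp)
        rep("-x top",n,g,[-55,-35,5],[-55,35,5],lp);rep("-x low",n,g,[-55,-35,0],[-55,35,0],lp);rep("+x top",n,g,[38,18,5],[38,38,5],lp);rep("+x top",n,g,[38,-38,5],[38,-18,5],lp)
        rep("kn end+",n,g,[46,15,11],[60,15,11],lp);rep("kn end-",n,g,[46,-15,11],[60,-15,11],lp)
    print("HELD")
    hp=[557.14,204.7,74.95,-.034]
    for n in C: G[n]=cv2.imread(f"pics/{n}_craw.png").astype(float).mean(2)
    rep("-y top","top",G["top"],[-50,-40,5],[-30,-40,5],hp);rep("-y top","top",G["top"],[12,-40,5],[32,-40,5],hp)
    rep("-x low","top",G["top"],[-55,-38,0],[-55,-31,0],hp);rep("-x top","top",G["top"],[-55,-38,5],[-55,-31,5],hp)
    g=G["side"]
    rep("+y top","side",g,[-50,40,5],[30,40,5],hp);rep("+y low","side",g,[-50,40,0],[30,40,0],hp)
    rep("-x top","side",g,[-55,-35,5],[-55,35,5],hp);rep("-x low","side",g,[-55,-35,0],[-55,35,0],hp)
    rep("-y top","side",g,[-50,-40,5],[-33,-40,5],hp)
E
python3 edge.py
```

```text
plate +y edge          top   off  -0.02px sd 0.16  px/mm x -0.01 y -0.36 z -0.09
plate -y edge          top   off   0.14px sd 0.16  px/mm x -0.01 y -0.36 z -0.06
block +y top edge      top   off   0.13px sd 0.81  px/mm x -0.01 y -0.36 z -0.09
knA +y outer           top   off  -0.87px sd 0.08  px/mm x -0.01 y -0.36 z -0.09
knA inner              top   off   0.68px sd 0.08  px/mm x -0.01 y -0.36 z -0.08
knB inner              top   off  -0.51px sd 0.05  px/mm x -0.01 y -0.36 z -0.07
knB outer              top   off  -0.11px sd 0.17  px/mm x -0.01 y -0.36 z -0.06
knB tanA x-62 z83      top   off   0.39px sd 0.02  px/mm x  0.35 y -0.01 z  0.09
knA tanA x-62 z83      top   off   0.30px sd 0.02  px/mm x  0.35 y -0.01 z  0.09
knB tanB x-40 z89      top   off  -1.88px sd 2.22  px/mm x  0.35 y -0.01 z  0.10
knA tanB x-40 z89      top   off  -2.02px sd 0.94  px/mm x  0.35 y -0.01 z  0.10
knB tanA x-61 z81      side  off   0.84px sd 0.16  px/mm x  0.46 y -0.02 z  0.21
knA tanA x-61 z81      side  off   0.01px sd 0.10  px/mm x  0.49 y -0.02 z  0.22
knB tanB x-41 z91      side  off  -0.34px sd 1.
[... 2097 characters left out ...]
 off  -2.92px sd 1.41  px/mm x -0.01 y -0.37 z -0.06
-y top                 top   off  -0.13px sd 0.08  px/mm x -0.01 y -0.36 z -0.06
-x low                 top   off   0.25px sd 0.02  px/mm x  0.36 y -0.01 z  0.06
-x top                 top   off  -0.07px sd 0.02  px/mm x  0.36 y -0.01 z  0.06
+y top                 side  off  -1.93px sd 0.22  px/mm x -0.01 y -0.43 z  0.40
+y low                 side  off  -0.04px sd 0.18  px/mm x -0.01 y -0.43 z  0.39
-x top                 side  off   0.10px sd 0.32  px/mm x  0.50 y -0.02 z  0.13
-x low                 side  off   0.94px sd 0.30  px/mm x  0.50 y -0.02 z  0.12
-y top                 side  off   0.20px sd 0.19  px/mm x -0.01 y -0.35 z  0.38
```

Run:
```python
from fit import *
from rig import capture
c=capture("top");I=cv2.imread("pics/top0.png")[:,:,::-1]
jp=[662.2,201.8,0,-.033]
for y in(38,31,25,-25,-31,-38):
    uv=proj(c,place(np.array([[-61.6,y,83.]]),jp))[0];u=int(round(uv[0]))
    print(y,uv.round(2),[tuple(int(t) for t in I[v,u]) for v in range(int(uv[1])-3,int(uv[1])+5)],int(uv[1])-3)
# rows of block top front/back edges at y=47 (red strip -y side) 
for x in(35,-35):
  for y in(-47,):
    uv=proj(c,place(np.array([[x,y,75.]]),jp))[0];u=int(round(uv[0]));print("blk",x,y,uv.round(2),[tuple(int(t) for t in I[v,u]) for v in range(int(uv[1])-3,int(uv[1])+5)],int(uv[1])-3)
for y in(-20,0,30):
    uv=proj(c,place(np.array([[35,y,75.]]),jp))[0];u=int(round(uv[0]));print("blk",y,uv.round(2),[tuple(int(t) for t in I[v,u]) for v in range(int(uv[1])-3,int(uv[1])+6)],int(uv[1])-3)
```

```text
38 [219.53 174.46] [(249, 249, 249), (245, 247, 247), (227, 229, 229), (176, 180, 180), (108, 112, 109), (114, 117, 115), (116, 119, 117), (115, 119, 117)] 171
31 [222.08 174.6 ] [(249, 249, 249), (247, 248, 248), (233, 234, 235), (189, 191, 192), (116, 118, 116), (113, 117, 115), (115, 119, 116), (114, 118, 116)] 171
25 [224.26 174.71] [(249, 250, 250), (248, 249, 249), (239, 241, 241), (202, 205, 205), (125, 127, 125), (113, 117, 115), (115, 119, 117), (115, 119, 116)] 171
-25 [242.43 175.68] [(249, 250, 249), (246, 247, 247), (230, 232, 232), (184, 187, 186), (114, 117, 115), (113, 118, 116), (114, 119, 116), (115, 119, 117)] 172
-31 [244.61 175.79] [(249, 249, 249), (247, 248, 248), (237, 239, 239), (202, 204, 205), (134, 136, 136), (113, 116, 114), (114, 119, 116), (115, 119, 117)] 172
-38 [247.16 175.93] [(250, 250, 250), (249, 250, 250), (244, 245, 245), (214, 216, 217), (148, 151, 151), (114, 118, 116), (116, 120, 118), (118, 122, 120)] 172
blk 35 -47 [253.71 143.46] [(115, 119, 117), (114, 119, 116), (114, 120, 117), (109, 120, 118), (187, 108, 105), (251, 73, 66), (241, 73, 68), (233, 71, 66)] 140
blk -35 -47 [251.64 167.55] [(253, 77, 71), (253, 77, 72), (254, 78, 72), (253, 76, 70), (218, 66, 61), (85, 36, 33), (91, 40, 38), (92, 40, 39)] 164
blk -20 [244.1  142.96] [(116, 119, 118), (114, 119, 117), (114, 119, 117), (111, 120, 118), (134, 113, 111), (202, 83, 78), (236, 67, 60), (236, 116, 112), (245, 226, 225)] 139
blk 0 [236.98 142.58] [(115, 119, 116), (115, 119, 116), (114, 119, 117), (109, 121, 119), (176, 107, 104), (239, 70, 64), (233, 62, 57), (240, 191, 189), (249, 255, 255)] 139
blk 30 [226.31 142.02] [(113, 119, 116), (114, 119, 117), (111, 119, 117), (123, 112, 109), (189, 79, 75), (237, 67, 61), (236, 115, 110), (245, 226, 224), (246, 251, 251)] 139
```

Emit:
drive_tool:
  targets: "1 0 0.001 0.001 0; 1 0 0.001 0.002 0; 1 0 0.001 0.002 0; 1 0 0.001 0.002 0; 1 0 0.001 0.002 0; 1 0 0.001 0.002 0"

```text
t: 13.5
eef_pos: [557.5, 204.8, 84.3]
ee_rot: [0.012, 0.707, -0.012, 0.707]
ft_force: [-0.4, 0.1, -2.1]
opening: 11.5
```

Run:
```python
from rig import *
s=read_state();print(s['t'],s['eef_pos'],s['ft_force'],s['moment'],s['opening'],abs(s['joint_vel']).max())
finish_job()
```

```text
13.5 [557.48930632 204.83546809  84.26407777] [-0.44670248  0.09779457 -2.09549497] [ 0.04038851  0.00452283 -0.0405428 ] 11.530566922710097 0.0006194720161806965
the job is handed in; nothing more can be done
```

I picked up the silver single-knuckle leaf by its rib, brought it level to the jamb, and slid its knuckle in from the robot's side between the two fixed knuckles. I handed the job in at about 13.5 s, still gripping the leaf.

**Last checks**
- **Force and stillness:** the wrist read only about 2 N, roughly the leaf's weight, so nothing was pressing. The arm was still and the opening was 11.5 mm on the 12 mm rib.
- **Position:** the tool pointed straight down, the leaf's underside was at about z 75 and its yaw was −0.034 rad. I estimated the jamb's yaw at about −0.033. By my measurements the two bores line up to about 1 mm.

**What failed or disagreed**
- **Knuckle not seen:** the arm and gripper hid the loose knuckle in both views at the end. Its position is worked out from the visible plate edges, the earlier fits and the arm's own readings, not seen directly.
- **Jamb position:** estimates of the jamb's y differed by up to 1.5 mm between fits and views. The red block's edges put its x up to 2 mm closer to the robot than the knuckles did. I went by the knuckles and plate edges.
- **Network marks:** the bore marks agreed only within their several-millimetre noise.

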